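# Register a reticle plate in a corner fixture

## Robot

A 6-joint arm with a two-finger parallel gripper is mounted at the origin on a cart in front of the work surface, level with it; the furniture and walls round the work are solid. World frame = base frame: x ahead of the robot, y to its left, z up, the work surface at z = 0. Lengths are in m, angles in rad, forces in N, time in s.
With the tool pointing down it reaches from about 0.4 to 0.825 m from the base axis. Payload 7 kg.
Tool frame: the origin (TCP) lies midway between the tips of the shut fingers; the grasp point (between the pads) lies 19 mm behind it; z points along the fingers, y is the line along which they close (so a half turn about z gives the same grasp; the last joint's range is limited). The gripper opens to 88 mm and grips with 3 to 60 N. Pads are 19 mm wide; open, the fingers measure 130 mm over their backs; the gripper's body (78 mm by 193 mm) begins 47 mm behind the grasp point.
Start: joints at [1.39, 0.359, 0.012, 0, -1.224, -0.288], TCP at [0.305, 0.602, 0.227] pointing down, gripper open.
Joint ranges: [-3.07, 3.07], [-1.43, 2.12], [-1.02, 1.25], [-3.03, 1.67], [-3.05, -0], [-3.03, 3.03]. Speed limits (rad/s): [2.39, 2.39, 3.01, 3.14, 3.14, 3.14].

## Interface

Orientations are given as [roll, pitch, yaw] about the fixed x, y, z axes, in that order (R = Rz(yaw) Ry(pitch) Rx(roll)).
In Python, from station import telemetry, eyes, ticket, recognise, trace gives the robot as it stands. The module is installed in compiled form; this text tells all that it offers.
- The arm moves only by the tool servo_tool, never from a script. Its argument "series" is a list that holds one entry, the list of rows, each a list of 4 numbers: the shift along the tool's x, y, z in mm, then the turn about the tool's z in rad. In form: [[[x, y, z, roll], ...]]. A call has exactly 10 rows; each row shifts and turns the commanded pose from where the row before left it, along the tool's axes as they then stand; what a row does not reach is not made up. A row lasts 1/12 s, in which the tool goes at most 41.7 mm and 7.16 degrees, less where a joint would pass 70% of its speed; a pose out of reach is approached as far as the arm can. A call is refused whole if a number of a shift passes 41.7 or a number of a turn 0.125, either way. A call with a gripper value outside its range is refused whole. "claw" is the gripper's target within -1 to 1 (shut at 1, half-way at 0, fully open at -1), set as the call begins (left out, the last holds). The fingers move at their own pace and stop on an object; "grip_force" is the grip in N (left out, the last holds). Time passes only in rows, so rows that do not move let the fingers close, or fill a call up. It gives the time, the measured TCP pose, the force, the opening and the grip force at its end, in the units of the state.
- telemetry.get_state(): the state, without advancing time (a new reading comes with each control period).
- eyes.grab_frame(name): name is "scene" or "top"; returns the picture (384x512x3 uint8, red, green, blue); there is no depth.
- eyes.calibration(name): a dict with "mtx" (3x3 intrinsics, pixels), "rvec" (rotation vector, rad) and "tvec" (3), from world to camera coordinates, as OpenCV has them. Camera axes: x right, y down, z forward; pixel columns grow to the right and rows downward; lengths in m; the calibration is good to about 2 mm. A picture is of the moment at which its call begins. calibration takes no time and is no camera call.
- ticket.job_done(): hands the job in; it is judged then, once.
Trained networks look in the newest picture that a camera, given by its name, has taken for a name from the list of things; names that differ only in an ending like _2 or _b are one class to them, and where a whole thing is asked for, a point or a joint stands for the part that bears it (a point fixed in the world has none). Each returns a list of dicts, best first, with "conf" (0 to 1); they miss things now and then, are a little off and sometimes report something else, mostly with a low value. They report only what shows in the picture. A call takes as long as a camera call.
- recognise(camera, name): "position" ([x, y, z] in m, in world coordinates, good to about 4 mm: the middle of the surface that is visible of it).
- trace(camera, name): "mask" (384x512 bool, what is visible of it).
The state is a dict: "t": time; "q": joint angles; "qd": joint speeds; "joint_efforts": joint torques, N m; "eef_pos": TCP position; "ee_rot": TCP orientation; "force": force on the tool from outside, world axes, zero at the start; "moment": the same for the moment, N m; "width": finger opening in m; "gripper_force": force on a finger pad.
Only numpy, scipy, OpenCV 4.12 (cv2) and the standard library are available. Lean on these libraries where they do the work, as an engineer would, in place of code of your own. Each camera call takes 0.05 s, during which the arm holds its last target. There are 200 camera calls.

## Task

Take the reticle plate (the flat alloy frame with a window) off the freely turning turntable and lay it flat on the bed of the corner fixture, long side against the short side stop and one short end against the long end stop (either end will do). Press it gently into the corner so that it bears on both stops at once, and finish while still holding it pressed there, without letting go. Leave the little bracket on the turntable and the other things where they are.

Things in the scene. Friction and masses are not known exactly. Their poses are not given: they have to be found in the camera images.
- reticle_plate: flat light-alloy frame with a glass window, 30 (x) x 62 (y) x 8 (z) mm, about 50 g, collides as a full box; origin at the centre of its underside, y along its length, z up. It starts flat on the turntable's platter, about 30 mm off the axis. It can be gripped across its 30 mm width.
- turntable: round inspection turntable fixed to the bench: dark foot with an alloy platter of 136 mm diameter, platter top 30 mm above the bench; origin on the axis at bench level. The platter turns almost without friction when pushed. Turntable and fixture stand side by side, either one on the left; a tall measuring microscope with handles that stick out fills the bench farther left (y above 0.2 at x 0.45 to 0.7), a tall tester the near right (y below -0.2, x below 0.45).
- platter_top (a point): centre of the platter's top surface, 30 mm above the bench
- platter (a joint): angle of the platter (rad), free to turn either way without end, anticlockwise from above positive
- fixture: corner locating fixture fixed to the bench: an alloy bed 100 (x) x 76 (y) mm whose top is 14 mm above the bench, with two steel stops on it, both 10 mm high (top 24 mm above the bench); origin under the bed's centre at bench level, x toward the end stop, y toward the side stop. Bed and stops are ground, polished and slippery (friction about 0.12). The pressed plate's centre lies at x = 1, y = 5 mm in this frame, its length along x.
- corner (a point): inner corner at the bed's top surface where the faces of both stops meet, at x = 32, y = 20, z = 14 mm in the fixture's frame, axes as the fixture's. The plate's room lies on the -x, -y side of it.
- end_stop: the long steel bar across the fixture's +x end, 14 x 68 mm, rigid; its face at x = 32 mm looks to -x and takes the plate's short end. Origin as the fixture's.
- side_stop: the short steel block on the fixture's +y side, rigid, from x = 8 to 31 mm and y = 20 to 34 mm in the fixture's frame; its face at y = 20 mm looks to -y and touches only the front 23 mm of the plate's long side, so that fingers have room beside the rear 38 mm of the plate. Origin as the fixture's.
- bracket: small bent sheet bracket, 16x26x16 mm, about 14 g, on the platter opposite the plate; origin at the centre of its underside; stays on the platter
- hex_key: bent black hex key, 25x78x5 mm, lying on the bench between turntable and fixture; bystander; origin at the centre of its underside
- loupe: black loupe, 37 mm round, 34 mm tall, on the bench near the robot; bystander; origin at the centre of its underside
- pin_vial: white vial with a cap lying on the bench behind the work, 17x64x17 mm; bystander; origin at the centre of its underside
- swab_tub: white tub with a screw lid, 47 mm round, 62 mm tall, on the bench behind the work; bystander; origin at the centre of its underside
- tweezers: black tweezers, 10x130x7 mm, lying on the bench near the robot; bystander; origin at the centre of its underside

How it is judged:
On the way:
1. the reticle plate is lifted clear of the turntable (z of reticle_plate in the frame of platter_top above 0.015 m and contact force between reticle_plate and the fingers above 0.5 N and contact force between reticle_plate and turntable below 0.01 N), for 0.1 s.
At the end, for the whole second after the job is handed in: The plate lies flat (within 3 mm of the bed, 0.06 rad) in the corner (within 3 mm, 0.06 rad), still in touch with the fingers by more than 1 N, and presses on the end stop and on the side stop with more than 1 N each, for the whole last second; the bracket is still on the platter (contact force between reticle_plate and end_stop above 1 N and contact force between reticle_plate and side_stop above 1 N and contact force between reticle_plate and the fingers above 1 N and z of reticle_plate in the frame of corner between -0.003 and 0.003 m and x of reticle_plate in the frame of corner between -0.034 and -0.028 m and y of reticle_plate in the frame of corner between -0.018 and -0.012 m and angle between the y axis of reticle_plate and the x axis of fixture, either way round below 0.06 rad and angle between reticle_plate's own z axis and vertical below 0.06 rad and linear speed of reticle_plate below 0.02 m/s and horizontal distance between bracket and platter_top below 0.068 m and z of bracket in the frame of platter_top above -0.01 m); the arm keeps its last pose, push and grip.
It fails at once if a stop is pressed with more than 50 N (contact force between reticle_plate and end_stop above 50 N or contact force between reticle_plate and side_stop above 50 N).
It fails at once if the bracket leaves the turntable (horizontal distance between bracket and platter_top above 0.075 m or z of bracket in the frame of platter_top below -0.01 m).
It fails at once if a bystander is shifted by more than 30 mm (distance of any of hex_key, loupe, pin_vial, swab_tub, tweezers from where it was at the start of the episode above 0.03 m).
It also fails if it takes over 48 s, if anything falls off the work surface, if the arm or the gripper's body presses on something with over 40 N, if the wrist force passes 120 N, or if a joint passes its speed limit or range.

## Working session

There is one attempt and no reset: what is moved stays moved. The work goes in short steps, Python scripts to look and compute and a tool call to move; the robot and the scene stay as the last step left them, time stands still between calls to the robot, and variables do not carry over. Pictures are saved under pics/ and viewed, at most 10 in all, crops included, and the job is handed in when it is done.

Besides the shell and the picture viewer there is one more tool, called as a command line: name --argument value ..., lists and objects as JSON in quotes. servo_tool: Moves the arm, as the interface text tells. Its arguments: {"type":"object","properties":{"series":{"type":"array"},"claw":{"type":"number"},"grip_force":{"type":"number"}},"required":["series"]}

```bash
mkdir -p pics; cat > h.py <<'E'
import numpy as np,cv2
from station import telemetry, eyes, ticket, recognise, trace
def ray(cam,px,z):
    c=eyes.calibration(cam);R=cv2.Rodrigues(np.array(c["rvec"],float))[0];t=np.array(c["tvec"],float).ravel()
    p=np.atleast_2d(px).astype(float);d=np.c_[p,np.ones(len(p))]@np.linalg.inv(np.array(c["mtx"])).T@R
    o=-R.T@t
    return (o+d*((z-o[2])/d[:,2])[:,None])
def proj(cam,P):
    c=eyes.calibration(cam)
    return cv2.projectPoints(np.atleast_2d(P).astype(float),np.array(c["rvec"],float),np.array(c["tvec"],float),np.array(c["mtx"]),None)[0][:,0]
def rect(cam,name,z):
    m=trace(cam,name)
    if not m: return None
    ys,xs=np.nonzero(m[0]["mask"]); w=ray(cam,np.c_[xs,ys],z)[:,:2]
    r=cv2.minAreaRect((w*1000).astype(np.float32))
    return m[0]["conf"],r,m[0]["mask"]
def save(img,n): cv2.imwrite("pics/"+n,img[:,:,::-1])
E
python3 - <<'E'
from h import *
for c in("scene","top"):
    f=eyes.grab_frame(c);save(f,c+"0.png")
    k=eyes.calibration(c);R=cv2.Rodrigues(np.array(k["rvec"]))[0];print(c,-R.T@np.ravel(k["tvec"]))
for n in("reticle_plate","turntable","fixture","end_stop","side_stop","bracket","hex_key","loupe","swab_tub"):
    for c in("scene","top"):
        r=recognise(c,n);print(n,c,[(round(x["conf"],2),np.round(x["position"],3).tolist()) for x in r[:2]])
for n,z in(("reticle_plate",.038),("end_stop",.024),("side_stop",.024),("bracket",.038)):
    r=rect("top",n,z);print(n,r and (r[0],r[1]))
print(telemetry.get_state())
E
```

```text
scene [0.49261203 0.55260231 0.70832842]
top [0.46166821 0.01216151 0.87834921]
reticle_plate scene [(0.63, [0.481, -0.132, 0.038]), (0.48, [0.517, -0.105, 0.027])]
reticle_plate top [(0.75, [0.48, -0.14, 0.033])]
turntable scene [(0.67, [0.513, -0.101, 0.032])]
turntable top [(0.98, [0.515, -0.116, 0.036]), (0.37, [0.718, -0.019, 0.058])]
fixture scene [(0.69, [0.474, 0.122, 0.016])]
fixture top [(0.7, [0.479, 0.118, 0.014]), (0.2, [0.512, -0.115, 0.036])]
end_stop scene [(0.51, [0.514, 0.116, 0.027])]
end_stop top [(0.53, [0.512, 0.115, 0.029])]
side_stop scene [(0.43, [0.496, 0.144, 0.027])]
side_stop top [(0.39, [0.502, 0.138, 0.027]), (0.16, [0.719, -0.022, 0.062])]
bracket scene [(0.67, [0.55, -0.095, 0.037])]
bracket top [(0.6, [0.553, -0.104, 0.024])]
hex_key scene [(0.63, [0.537, 0.007, 0.006])]
hex_key top [(0.47, [0.541, 0.001, 0.006])]
loupe scene [(0.7, [0.388, -0.066, 0.031]), (0.28, [0.482, -0.133, 0.038])]
loupe top [(0.63, [0.385, -0.071, 0.028])]
swab_tub scene [(0.94, [0.718, -0.008, 0.046])]
swab_tub top [(0.56, [0.719, -0.02, 0.059])]
reticle_plate (0.96, ((483.3
[... 322 characters left out ...]
093185424805))
{'t': 1.2, 'q': array([ 1.39011290e+00,  3.58625951e-01,  1.18992103e-02, -2.08186517e-05,
       -1.22411408e+00, -2.88098127e-01]), 'qd': array([-1.19256780e-03, -1.30709222e-06, -1.38218535e-03,  1.02828996e-03,
       -3.80748645e-04, -1.34913260e-03]), 'joint_efforts': array([-1.35155165e-03, -5.82397413e+01,  2.93308961e+01,  7.00229779e+00,
        1.26865605e-02, -8.55925720e-06]), 'eef_pos': array([0.30496405, 0.60214702, 0.22654035]), 'ee_rot': array([ 3.14154443e+00,  6.13182835e-06, -4.68788625e-01]), 'force': array([ 0.32392153, -0.78956854, -0.2071101 ]), 'moment': array([ 0.03394931,  0.04158849, -0.00718513]), 'gripper_force': 0.0, 'width': 0.08770706652764473}
```

```bash
python3 - <<'E'
import cv2
a=cv2.imread("pics/top0.png");cv2.imwrite("pics/top0b.png",cv2.resize(a,(768,576),interpolation=cv2.INTER_CUBIC))
E
```

```text
(no output)
```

View pics/top0b.png

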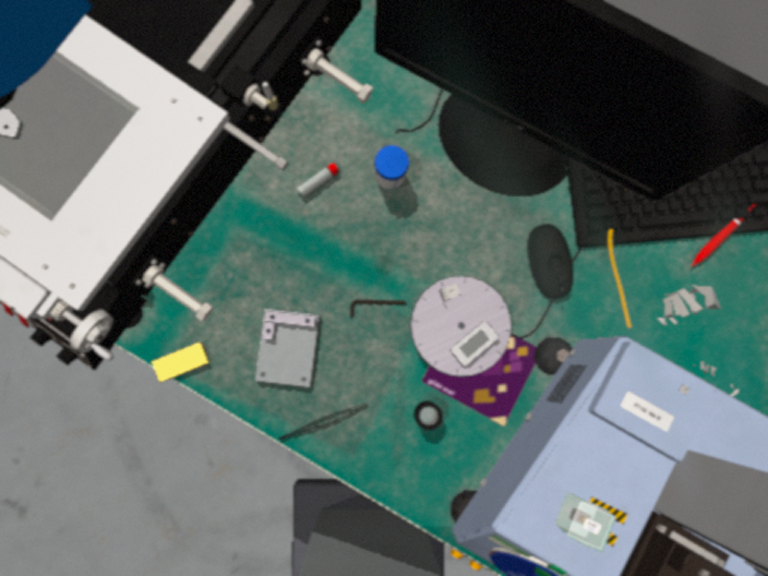

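View pics/scene0.png

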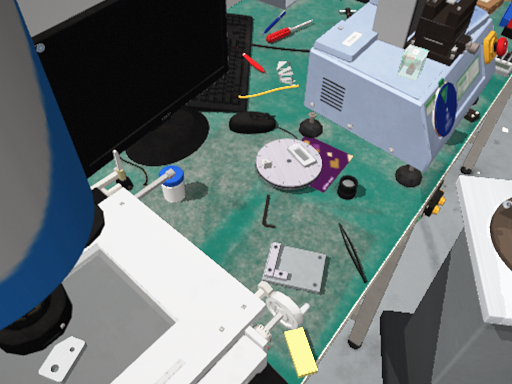

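The top picture shows the turntable at (462,325), plate at (475,344), bracket at (452,290) and fixture at (288,347), with the end stop at +x and the side stop at +y. A microscope handle tip is at (207,314), and the tester's lower wall runs from (455,515) to (600,345). The scene picture agrees. Next I'll refine the fixture, the plate and the obstacles.

```bash
python3 - <<'E'
from h import *
# obstacles
for z in(0,.05,.1,.15,.2):
    print(z,"handle",ray("top",[137.5,208],z)[0].round(3)[:2],"wall low",ray("top",[[303,343],[353,277],[400,230]],z)[:,:2].round(3).tolist(),"wall top",ray("top",[[331,350],[420,226]],z)[:,:2].round(3).tolist())
g={}
for c in("top","scene"):
    f=eyes.grab_frame(c)
    for n,z in(("fixture",.014),("fixture",.0),("reticle_plate",.038),("turntable",.03)):
        r=rect(c,n,z); print(c,n,z,r and (round(r[0],2),np.round(np.array([*r[1][0],*r[1][1],r[1][2]]),1).tolist()))
a=cv2.imread("pics/top0.png")[195:270,160:225];a=cv2.resize(a,None,fx=6,fy=6,interpolation=cv2.INTER_CUBIC)
b=cv2.imread("pics/scene0.png")[220:320,240:340];b=cv2.resize(b,(400,450))
cv2.imwrite("pics/crop.png",np.hstack([a[:450],b])[:, :790])
E
```

```text
0 handle [0.525 0.233] wall low [[0.252, -0.113], [0.385, -0.218], [0.483, -0.32]] wall top [[0.239, -0.17], [0.492, -0.363]]
0.05 handle [0.521 0.22 ] wall low [[0.264, -0.106], [0.389, -0.205], [0.482, -0.301]] wall top [[0.251, -0.16], [0.49, -0.342]]
0.1 handle [0.518 0.208] wall low [[0.276, -0.099], [0.394, -0.192], [0.481, -0.282]] wall top [[0.264, -0.149], [0.488, -0.32]]
0.15 handle [0.514 0.195] wall low [[0.288, -0.092], [0.398, -0.179], [0.479, -0.263]] wall top [[0.277, -0.139], [0.487, -0.299]]
0.2 handle [0.511 0.183] wall low [[0.3, -0.084], [0.402, -0.166], [0.478, -0.244]] wall top [[0.289, -0.129], [0.485, -0.278]]
top fixture 0.014 (0.94, [477.0, 118.7, 75.8, 99.6, 83.9])
top fixture 0.0 (0.94, [477.3, 120.5, 77.1, 101.2, 83.9])
top reticle_plate 0.038 (0.66, [484.1, -134.7, 33.9, 63.4, 36.8])
top turntable 0.03 (0.76, [508.7, -117.3, 132.6, 132.1, 63.9])
scene fixture 0.014 (0.66, [476.2, 120.9, 83.6, 102.3, 81.9])
scene fixture 0.0 (0.66, [475.9, 112.2, 85.3, 104.4, 81.9])
scene reticle_plate 0.038 (0.84, [484.1, -133.0, 38.3, 72.0, 39.7])
scene turntable 0.03 None
```

View pics/crop.png

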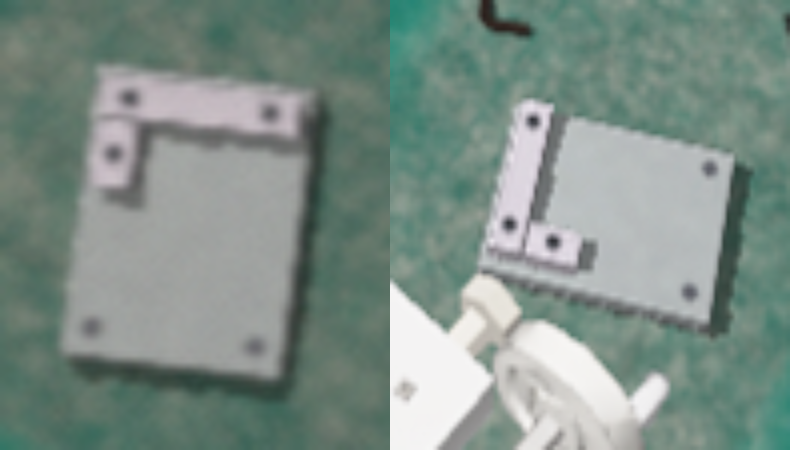

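The crop shows the fixture with bed holes at (91,327) and (255,346), stop holes at (129,97) and (270,113), and bed corners at (62,352) and (285,382). The side stop sits at upper left, as expected. The handle tip in the scene is at about px (265,285). I'll check the yaw from these points and triangulate the handle.

```bash
python3 - <<'E'
from h import *
T=lambda p:np.array(p)/6+[160-.4,195-.4]
S=lambda p:np.c_[240+(np.array(p)[:,0]-390)/4,220+np.array(p)[:,1]/4.5]-.4
def an(c,p,z):
    w=ray(c,p,z); d=w[1]-w[0]; print(c,w[:,:2].round(4).tolist(),np.degrees(np.arctan2(d[1],d[0])).round(1),np.linalg.norm(d).round(4))
an("top",T([[255,346],[91,327]]),.014);an("top",T([[270,113],[129,97]]),.024);an("top",T([[285,382],[62,352]]),.014)
an("top",T([[62,352],[97,70]]),.014)
an("scene",S([[709,168],[689,292]]),.014);an("scene",S([[533,121],[509,225]]),.024);an("scene",S([[735,155],[713,325]]),.014)
# triangulate handle tip
def line(c,p):
    a,b=ray(c,p,0)[0],ray(c,p,.3)[0];return a,(b-a)/np.linalg.norm(b-a)
a,u=line("top",[137.5,208]);b,v=line("scene",[265,284])
s=np.linalg.lstsq(np.c_[u,-v],b-a,rcond=None)[0];print("handle",a+s[0]*u,b+s[1]*v)
# model projection of fixture at (.477,.1187,-.106)
for yaw in(-.106,-.09,-.12):
    R=np.array([[np.cos(yaw),-np.sin(yaw)],[np.sin(yaw),np.cos(yaw)]])
    print(yaw,[(np.array([.477,.1187])+R@[dx,.005]).round(4).tolist() for dx in(.001,-.015,-.017)])
E
```

```text
top [[0.4344, 0.0946], [0.4404, 0.1505]] 83.8 0.0562
top [[0.5133, 0.0901], [0.5183, 0.1381]] 84.0 0.0483
top [[0.4223, 0.0842], [0.432, 0.1601]] 82.8 0.0765
top [[0.432, 0.1601], [0.5282, 0.1509]] -5.5 0.0967
scene [[0.4342, 0.0956], [0.4403, 0.1514]] 83.7 0.0561
scene [[0.5129, 0.091], [0.5182, 0.139]] 83.7 0.0483
scene [[0.423, 0.088], [0.4297, 0.1638]] 84.9 0.076
handle [0.51798044 0.20855563 0.09722545] [0.51908911 0.20851648 0.09729553]
-0.106 [[0.4785, 0.1236], [0.4626, 0.1253], [0.4606, 0.1255]]
-0.09 [[0.4784, 0.1236], [0.4625, 0.125], [0.4605, 0.1252]]
-0.12 [[0.4786, 0.1235], [0.4627, 0.1255], [0.4607, 0.1257]]
```

```bash
cat >> h.py <<'E'
def plan(wps,start=None):
    """wps: (x,y,z,yaw,n) -> rows in tool axes (mm, rad)"""
    s=telemetry.get_state(); p=np.array(s["eef_pos"])*1000; yaw=s["ee_rot"][2]
    if start is not None: p=np.array(start[:3])*1000.; yaw=start[3]
    out=[]
    for x,y,z,w,n in wps:
        P0=p.copy();Y0=yaw
        for i in range(1,n+1):
            t=P0+(np.array([x,y,z])*1000-P0)*i/n; d=t-p; c,sn=np.cos(yaw),np.sin(yaw)
            r=[round(c*d[0]+sn*d[1],1),round(sn*d[0]-c*d[1],1),round(-d[2],1),round(-((Y0+(w-Y0)*i/n)-yaw),3)]
            out.append(r)
            p=p+[c*r[0]+sn*r[1],sn*r[0]-c*r[1],-r[2]]; yaw-=r[3]
    for k in range(0,len(out),10): print(out[k:k+10])
    print("end",p.round(1),round(yaw,3))
E
python3 -c "
from h import *
plan([(.30,.32,.31,-.469,9),(.40,.0,.28,-.75,11),(.4711,-.1183,.16,-.89,6),(.4711,-.1183,.09,-.89,4)])"
```

```text
[[np.float64(13.7), np.float64(28.2), np.float64(-9.3), np.float64(0.0)], [np.float64(13.6), np.float64(28.2), np.float64(-9.2), np.float64(0.0)], [np.float64(13.7), np.float64(28.3), np.float64(-9.3), np.float64(0.0)], [np.float64(13.7), np.float64(28.2), np.float64(-9.3), np.float64(0.0)], [np.float64(13.7), np.float64(28.2), np.float64(-9.3), np.float64(0.0)], [np.float64(13.6), np.float64(28.2), np.float64(-9.2), np.float64(0.0)], [np.float64(13.7), np.float64(28.2), np.float64(-9.3), np.float64(0.0)], [np.float64(13.7), np.float64(28.2), np.float64(-9.3), np.float64(0.0)], [np.float64(13.6), np.float64(28.3), np.float64(-9.2), np.float64(0.0)], [np.float64(21.3), np.float64(21.8), np.float64(2.7), np.float64(0.026)]]
[[np.float64(21.8), np.float64(21.3), np.float64(2.7), np.float64(0.025)], [np.float64(22.3), np.float64(20.8), np.float64(2.8), np.float64(0.026)], [np.float64(22.9), np.float64(20.1), np.float64(2.7), np.float64(0.025)], [np.float64(23.4), np.float64(19.6), np.float64(2.7), np.float64(0.026)], [np.float64(23.8), np.float64(18.9), np.float64(2.7), np.float64(0.025)
[... 438 characters left out ...]
(0.023)], [np.float64(22.3), np.float64(5.8), np.float64(20.0), np.float64(0.024)], [np.float64(22.3), np.float64(5.3), np.float64(20.0), np.float64(0.023)], [np.float64(22.5), np.float64(4.8), np.float64(20.0), np.float64(0.023)], [np.float64(22.6), np.float64(4.3), np.float64(20.0), np.float64(0.024)], [np.float64(22.7), np.float64(3.7), np.float64(20.0), np.float64(0.023)], [np.float64(0.0), np.float64(-0.0), np.float64(17.5), np.float64(0.0)], [np.float64(0.0), np.float64(-0.0), np.float64(17.5), np.float64(0.0)], [np.float64(0.0), np.float64(-0.0), np.float64(17.5), np.float64(0.0)], [np.float64(0.0), np.float64(-0.0), np.float64(17.5), np.float64(0.0)]]
end [ 471.1 -118.3   90. ] -0.89
```

servo_tool --series '[[[14,28,-9,0],[14,28,-9,0],[14,28,-9,0],[14,28,-9,0],[14,28,-9,0],[14,28,-9,0],[14,28,-9,0],[14,28,-9,0],[14,28,-9,0],[21,22,3,0.025]]]' --claw -0.3 --grip_force 20

```text
t: 2.53
eef_pos: [0.3122, 0.2903, 0.3072]
ee_rot: [-3.137, -0.0, -0.492]
force: [0.6, 0.2, 0.4]
width: 0.0566
gripper_force: 0.0
```

servo_tool --series '[[[22,21,3,0.025],[22,21,3,0.025],[23,20,3,0.025],[23,20,3,0.025],[24,19,3,0.025],[24,18,3,0.025],[25,18,3,0.025],[25,17,3,0.025],[26,16,3,0.025],[26,16,3,0.025]]]'

```text
t: 3.37
eef_pos: [0.404, -0.0006, 0.2749]
ee_rot: [-3.14, -0.001, -0.745]
force: [1.0, 1.0, -0.4]
width: 0.0571
gripper_force: 0.0
```

```bash
sed -i 's/print(out\[k:k+10\])/print([[float(v) for v in r] for r in out[k:k+10]])/' h.py; python3 -c "
from h import *
plan([(.4711,-.1183,.16,-.89,6),(.4711,-.1183,.09,-.89,4)])"
```

```text
[[21.5, 6.8, 19.1, 0.024], [21.7, 6.4, 19.2, 0.024], [21.8, 5.8, 19.1, 0.025], [22.0, 5.2, 19.2, 0.024], [22.1, 4.7, 19.1, 0.024], [22.1, 4.2, 19.2, 0.024], [0.0, 0.0, 17.5, 0.0], [0.0, 0.0, 17.5, 0.0], [0.0, 0.0, 17.5, 0.0], [0.0, 0.0, 17.5, 0.0]]
end [ 471.1 -118.2   90. ] -0.89
```

servo_tool --series '[[[21.5,7,19,0.024],[22,6,19,0.024],[22,6,19,0.025],[22,5,19,0.024],[22,5,19,0.024],[22,4,19,0.024],[0,0,17.5,0],[0,0,17.5,0],[0,0,17,0],[0,0,5,0]]]'

```text
t: 4.2
eef_pos: [0.4698, -0.1171, 0.1013]
ee_rot: [3.139, 0.002, -0.89]
force: [0.0, 0.6, 1.6]
width: 0.0569
gripper_force: 0.0
```

```bash
python3 - <<'E'
from h import *
s=telemetry.get_state();print(s["eef_pos"],s["ee_rot"],s["q"])
f=[eyes.grab_frame("top"),eyes.grab_frame("scene")]
t=cv2.resize(f[0][190:270,250:360],(440,320));u=cv2.resize(f[1][100:220,230:380],(360,320));save(np.hstack([t,u]),"near.png")
for c in("top","scene"):
    r=rect(c,"reticle_plate",.038);print(r and r[:2])
E
```

```text
[ 0.46980732 -0.11712788  0.10126851] [ 3.13874799e+00  2.20350752e-03 -8.89829960e-01] [ 1.62536695e-01  1.72492715e-01 -5.65957001e-01 -6.79839817e-04
 -8.35909470e-01  5.18889539e-01]
None
(0.73, ((482.5355529785156, -131.42100524902344), (34.367088317871094, 65.25994873046875), 39.752628326416016))
```

View pics/near.png

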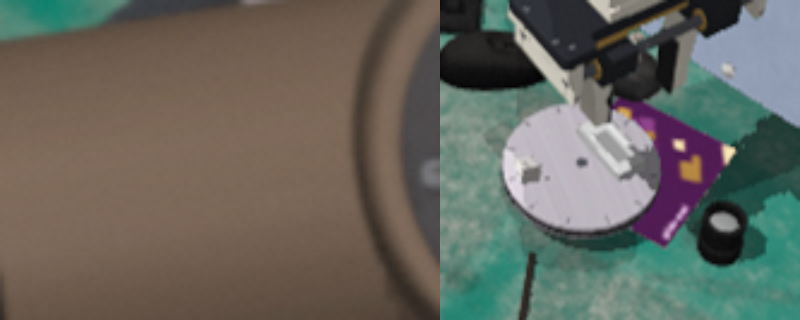

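The scene half shows the open gripper above the plate, whose ends are at (585,130) and (630,170) in the crop. The bracket is at (527,170), well clear. The top view is hidden by the arm. Descending.

servo_tool --series '[[[1,0,13,0],[0,0,13,0],[0,0,13,0],[0,0,12,0],[0,0,9,0],[0,0,6,0],[0,0,3,0],[0,0,0,0],[0,0,0,0],[0,0,0,0]]]'

```text
t: 5.23
eef_pos: [0.4725, -0.1175, 0.0352]
ee_rot: [-3.141, -0.001, -0.889]
force: [1.4, -0.1, -0.4]
width: 0.0568
gripper_force: 0.0
```

servo_tool --series '[[[0,0,1.5,0],[0,0,1.5,0],[0,0,0,0],[0,0,0,0],[0,0,0,0],[0,0,0,0],[0,0,0,0],[0,0,0,0],[0,0,0,0],[0,0,0,0]]]' --claw 1 --grip_force 20

```text
t: 6.07
eef_pos: [0.4719, -0.1176, 0.0316]
ee_rot: [3.142, 0.0, -0.889]
force: [-0.8, 0.6, -0.5]
width: 0.0298
gripper_force: 19.9
```

servo_tool --series '[[[0,0,-3,0],[0,0,-5,0],[0,0,-8,0],[0,0,-12,0],[0,0,-15,0],[0,0,-15,0],[0,0,-15,0],[0,0,-7,0],[0,0,0,0],[0,0,0,0]]]'

```text
t: 6.9
eef_pos: [0.472, -0.1175, 0.1118]
ee_rot: [-3.14, -0.0, -0.889]
force: [-0.6, -1.1, -1.5]
width: 0.0299
gripper_force: 19.9
```

```bash
python3 - <<'E'
from h import *
s=telemetry.get_state();p=s["eef_pos"];yaw=s["ee_rot"][2];print(p,s["ee_rot"])
f=eyes.grab_frame("scene");save(cv2.resize(f[60:220,200:400],(800,640))[:600],"lift.png")
zt=p[2]-.0316+.038
r=rect("scene","reticle_plate",zt)
if r:
    print(r[:2]); d=np.array(r[1][0])/1000-p[:2]; print("offset tool x,y",np.cos(yaw)*d[0]+np.sin(yaw)*d[1],np.sin(yaw)*d[0]-np.cos(yaw)*d[1])
print([ (x["conf"],x["position"]) for x in recognise("scene","bracket")][:1])
plan([(.42,.0,.13,-.5,6),(.435,.115,.13,-.108,4)])
E
```

```text
[ 0.47201716 -0.1174926   0.11183872] [-3.14047367e+00 -3.78124147e-04 -8.89001762e-01]
(0.55, ((466.413330078125, -117.7381820678711), (22.690853118896484, 40.347225189208984), 3.320923328399658))
offset tool x,y -0.003340782179064933 0.004505818637675608
[(0.59, [0.5161, 0.1173, 0.0256])]
[[-20.6, -5.7, -3.2, -0.065], [-20.2, -7.1, -3.2, -0.065], [-19.7, -8.3, -3.2, -0.065], [-19.1, -9.6, -3.3, -0.064], [-18.5, -10.8, -3.2, -0.065], [-17.7, -12.0, -3.2, -0.065], [-10.5, -27.0, 0.0, -0.098], [-7.8, -27.9, 0.0, -0.098], [-5.0, -28.6, 0.0, -0.098], [-2.2, -28.9, 0.0, -0.098]]
end [435. 115. 130.] -0.108
```

View pics/lift.png

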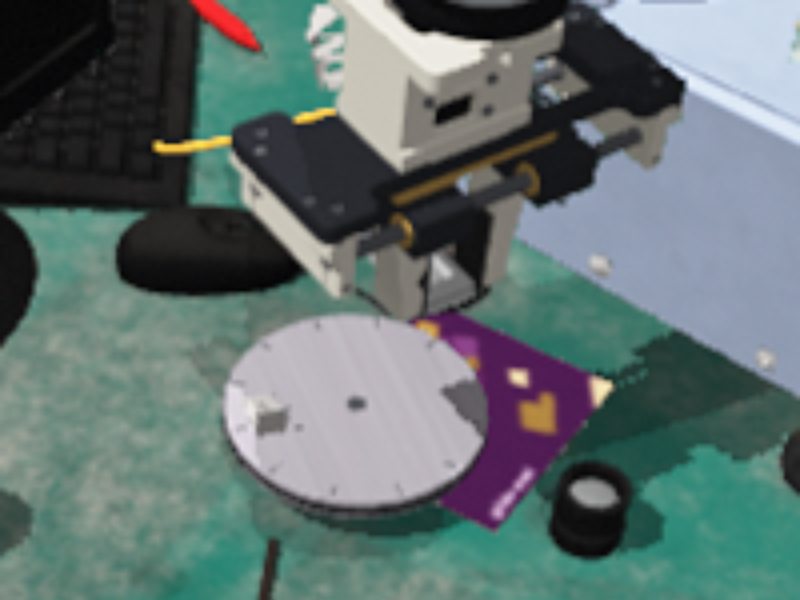

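The lift picture shows the plate held in the fingers at (455,285) over the platter, and the bracket still on the platter at (268,412). Moving to the fixture.

servo_tool --series '[[[-21,-6,-3,-0.065],[-20,-7,-3,-0.065],[-20,-8,-3,-0.065],[-19,-10,-3,-0.065],[-18,-11,-3,-0.065],[-17,-12,-3,-0.065],[-9,-28,0,-0.098],[-6,-28,0,-0.098],[-3,-29,0,-0.098],[0,-29,0,-0.098]]]'

```text
t: 7.88
eef_pos: [0.4438, 0.1152, 0.129]
ee_rot: [3.141, 0.001, -0.102]
force: [1.0, 0.0, 0.1]
width: 0.0298
gripper_force: 19.9
```

```bash
python3 -c "
from h import *
plan([(.4453,.1211,.06,-.108,5),(.4453,.1211,.022,-.108,5)])"
```

```text
[[0.2, -1.2, 13.8, 0.001], [0.1, -1.2, 13.8, 0.001], [0.2, -1.2, 13.8, 0.002], [0.2, -1.2, 13.8, 0.001], [0.1, -1.2, 13.8, 0.001], [0.0, -0.0, 7.6, 0.0], [0.0, -0.0, 7.6, 0.0], [0.0, -0.0, 7.6, 0.0], [0.0, -0.0, 7.6, 0.0], [0.0, -0.0, 7.6, 0.0]]
end [445.3 121.1  22. ] -0.108
```

servo_tool --series '[[[0,-1.2,14,0],[0,-1.2,14,0],[0,-1.2,14,0],[0,-1.2,14,0],[0,0,14,0],[0,0,12,0],[0,0,10,0],[0,0,7,0],[0,0,5,0],[0,0,0,0]]]'

```text
t: 8.72
eef_pos: [0.4441, 0.1183, 0.0244]
ee_rot: [3.14, 0.002, -0.107]
force: [0.2, -0.1, -0.8]
width: 0.0299
gripper_force: 19.9
```

```bash
python3 - <<'E'
from h import *
s=telemetry.get_state();print(s["eef_pos"],s["ee_rot"],s["force"])
f=[eyes.grab_frame("top"),eyes.grab_frame("scene")]
t=cv2.resize(f[0][190:270,140:230],(360,320));u=cv2.resize(f[1][220:320,240:350],(440,400));
save(np.hstack([cv2.resize(t,(360,400)),u]),"pre.png")
for c in("top","scene"):
    r=rect(c,"reticle_plate",.028);print(c,r and r[:2])
E
```

```text
[0.44409841 0.11830596 0.02439239] [ 3.13996270e+00  1.72144918e-03 -1.06952239e-01] [ 0.1962573  -0.07470562 -0.80634305]
top (0.71, ((386.7699890136719, -72.71998596191406), (38.04411315917969, 35.34593963623047), 45.5338134765625))
scene (0.57, ((509.0317687988281, 125.82722473144531), (84.31773376464844, 37.19007873535156), 87.10387420654297))
```

View pics/pre.png

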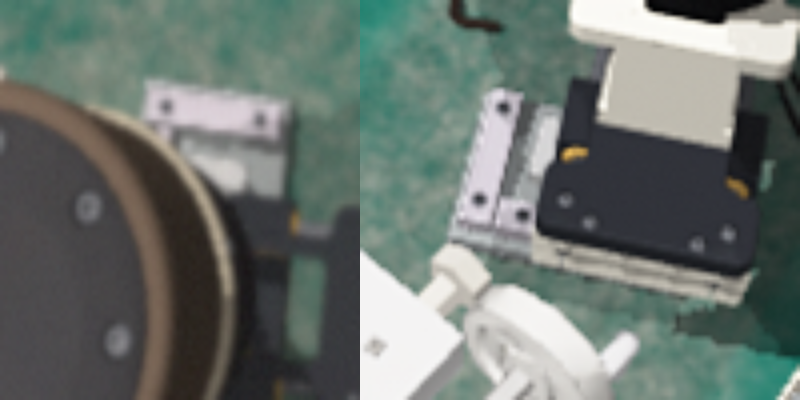

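The picture shows the plate front at (235,170) in the left crop, short of the end stop. The gripper body is clear of the handle knob, which is at (460,270) in the right crop. Lowering it onto the bed.

servo_tool --series '[[[0,0,2,0],[0,0,2,0],[0,0,1.5,0],[0,0,1,0],[0,0,0.8,0],[0,0,0.7,0],[0,0,0.5,0],[0,0,0,0],[0,0,0,0],[0,0,0,0]]]'

```text
t: 9.75
eef_pos: [0.4448, 0.1188, 0.0171]
ee_rot: [-3.142, -0.0, -0.107]
force: [-1.2, 0.1, -0.6]
width: 0.0296
gripper_force: 19.9
```

servo_tool --series '[[[0,0,0.3,0],[0,0,0.3,0],[0,0,0.3,0],[0,0,0.3,0],[0,0,0.3,0],[0,0,0,0],[0,0,0,0],[0,0,0,0],[0,0,0,0],[0,0,0,0]]]'

```text
t: 10.58
eef_pos: [0.4448, 0.1188, 0.0156]
ee_rot: [-3.142, -0.0, -0.107]
force: [-0.4, 0.4, -0.6]
width: 0.03
gripper_force: 19.9
```

servo_tool --series '[[[0,0,0.2,0],[0,0,0.2,0],[0,0,0.2,0],[0,0,0.2,0],[0,0,0,0],[0,0,0,0],[0,0,0,0],[0,0,0,0],[0,0,0,0],[0,0,0,0]]]'

```text
t: 11.42
eef_pos: [0.445, 0.1189, 0.0155]
ee_rot: [-3.141, -0.001, -0.106]
force: [-3.2, -0.2, 11.2]
width: 0.0295
gripper_force: 19.9
```

servo_tool --series '[[[0,0,-0.5,0],[1.5,0,0,0],[1.5,0,0,0],[1.5,0,0,0],[1.5,0,0,0],[1.5,0,0,0],[1,0,0,0],[0.5,0,0,0],[0,0,0,0],[0,0,0,0]]]'

```text
t: 12.25
eef_pos: [0.4542, 0.118, 0.0155]
ee_rot: [-3.141, -0.0, -0.107]
force: [-0.3, -0.4, 5.3]
width: 0.0296
gripper_force: 19.9
```

servo_tool --series '[[[0.5,0,0,0],[0.5,0,0,0],[0.5,0,0,0],[0.3,0,0,0],[0.3,0,0,0],[0.3,0,0,0],[0.3,0,0,0],[0.3,0,0,0],[0,0,0,0],[0,0,0,0]]]'

```text
t: 13.08
eef_pos: [0.4554, 0.1174, 0.0154]
ee_rot: [3.141, 0.002, -0.107]
force: [-10.4, 4.3, 13.7]
width: 0.0295
gripper_force: 20.0
```

servo_tool --series '[[[-0.6,0,-0.5,0],[0,-1,0,0],[0,-1,0,0],[0,-1,0,0],[0,-0.8,0,0],[0,-0.6,0,0],[0,-0.3,0,0],[0,-0.3,0,0],[0,0,0,0],[0,0,0,0]]]'

```text
t: 13.92
eef_pos: [0.4557, 0.1216, 0.0155]
ee_rot: [3.14, 0.002, -0.107]
force: [-5.3, -1.1, 5.4]
width: 0.0297
gripper_force: 20.0
```

servo_tool --series '[[[0,-0.5,0,0],[0,-0.5,0,0],[0,-0.4,0,0],[0,-0.3,0,0],[0,-0.3,0,0],[0,-0.3,0,0],[0,-0.3,0,0],[0,-0.2,0,0],[0,0,0,0],[0,0,0,0]]]'

```text
t: 14.75
eef_pos: [0.456, 0.1244, 0.0155]
ee_rot: [3.14, 0.002, -0.107]
force: [-4.6, -2.3, 5.9]
width: 0.0296
gripper_force: 20.0
```

servo_tool --series '[[[0,-0.2,0,0],[0,-0.2,0,0],[0,-0.2,0,0],[0,-0.2,0,0],[0,-0.2,0,0],[0,-0.2,0,0],[0,0,0,0],[0,0,0,0],[0,0,0,0],[0,0,0,0]]]'

```text
t: 15.58
eef_pos: [0.4561, 0.1256, 0.0155]
ee_rot: [3.14, 0.002, -0.107]
force: [-4.7, -1.3, 6.1]
width: 0.0294
gripper_force: 20.0
```

servo_tool --series '[[[0,-0.3,0,0],[0,-0.3,0,0],[0,-0.3,0,0],[0,-0.2,0,0],[0,-0.2,0,0],[0,-0.2,0,0],[0,0,0,0],[0,0,0,0],[0,0,0,0],[0,0,0,0]]]'

```text
t: 16.42
eef_pos: [0.4562, 0.1267, 0.0155]
ee_rot: [3.139, 0.002, -0.107]
force: [-3.8, -4.1, 6.8]
width: 0.0295
gripper_force: 20.0
```

servo_tool --series '[[[0,-0.2,0,0],[0,-0.2,0,0],[0,-0.2,0,0],[0,0,0,0],[0,0,0,0],[0,0,0,0],[0,0,0,0],[0,0,0,0],[0,0,0,0],[0,0,0,0]]]'

```text
t: 17.25
eef_pos: [0.4561, 0.1269, 0.0155]
ee_rot: [3.139, 0.002, -0.108]
force: [-3.2, -6.2, 7.6]
width: 0.0298
gripper_force: 20.0
```

```bash
python3 - <<'E'
from h import *
F=[];
for i in range(4):
    f=eyes.grab_frame("top" if i<2 else "scene"); s=telemetry.get_state(); F.append(np.r_[s["force"],s["moment"]])
print(np.mean(F,0).round(2),np.std(F,0).round(2),s["eef_pos"],s["ee_rot"])
a=eyes.grab_frame("top");save(np.hstack([cv2.resize(a[195:255,160:220],(400,400),interpolation=2),cv2.resize(f[230:300,240:310],(400,400),interpolation=2)]),"press.png")
E
```

```text
[-3.02 -6.46  7.42 -2.39  1.16 -0.11] [0.43 0.33 0.13 0.03 0.02 0.03] [0.45614298 0.12690163 0.01546495] [ 3.13872268e+00  2.27065676e-03 -1.07579759e-01]
```

View pics/press.png

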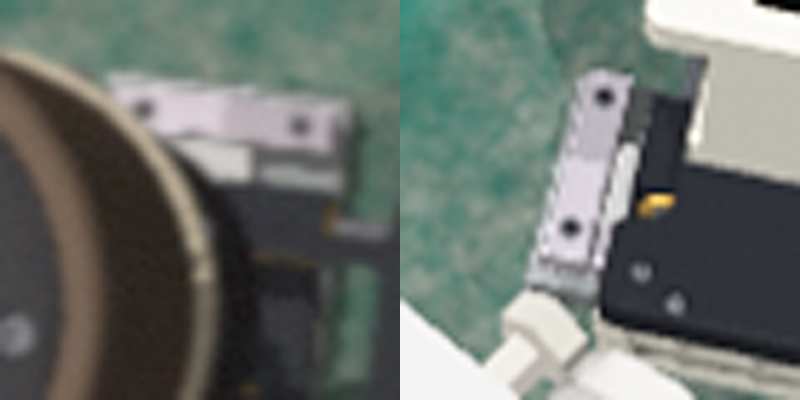

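The press picture shows the plate's front edge on the end stop (about (215,160) left, (620,185) right). The handle knob at (545,325) is clear of the gripper body. The moments agree with forces acting at the plate. A little more push for margin.

servo_tool --series '[[[0.2,0,0,0],[0.2,0,0,0],[0.1,-0.1,0,0],[0,-0.1,0,0],[0,-0.1,0,0],[0,0,0,0],[0,0,0,0],[0,0,0,0],[0,0,0,0],[0,0,0,0]]]'

```text
t: 18.33
eef_pos: [0.4562, 0.1269, 0.0154]
ee_rot: [3.138, 0.003, -0.108]
force: [-4.3, -5.7, 9.4]
width: 0.0296
gripper_force: 20.0
```

servo_tool --series '[[[0,0,0,0],[0,0,0,0],[0,0,0,0],[0,0,0,0],[0,0,0,0],[0,0,0,0],[0,0,0,0],[0,0,0,0],[0,0,0,0],[0,0,0,0]]]'

```text
t: 19.17
eef_pos: [0.4562, 0.1269, 0.0155]
ee_rot: [3.138, 0.003, -0.108]
force: [-4.8, -6.7, 10.3]
width: 0.0297
gripper_force: 20.0
```

```bash
python3 -c "
from h import *
print(ticket.job_done())"
```

```text
the job is handed in; nothing more can be done
None
```

The job is handed in at about 19 s of the 48 s allowed: the plate lies in the fixture corner, still gripped at 20 N and pressed at about 5 N toward the end stop and 6–7 N toward the side stop (wrist readings); the bracket was still on the platter when last seen, after the lift, and no verdict came back.

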